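Make up the vice kit and the plane kit

TASK

Make up two repair kits from the spare parts on the bench: the brass spindle nut and the tall steel hexagonal coupling go in the blue tray, the orange wooden knob and the orange wooden wedge go in the green tray. Put one part in each compartment, flat on the compartment floor and the same way up as it is now. Leave the hammer head and the steel collar where they are.

Things in the scene. Friction and masses are not known exactly. Their poses are not given: they have to be found in the camera images.
- blue_tray: Blue plastic kit tray, fixed to the bench, 172 mm long (its x) by 88 mm wide (its y). Floor 4 mm thick, walls and divider 4 mm thick, their tops 14 mm above the bench. One divider across the middle makes two compartments of 80 x 80 mm inside, centred at x = +42 mm and x = -42 mm, y = 0 of the tray's own frame. Origin: centre of the underside, on the bench
- green_tray: Green plastic kit tray, fixed to the bench, 172 mm long (its x) by 88 mm wide (its y). Floor 4 mm thick, walls and divider 4 mm thick, their tops 14 mm above the bench. One divider across the middle makes two compartments of 80 x 80 mm inside, centred at x = +42 mm and x = -42 mm, y = 0 of the tray's own frame. Origin: centre of the underside, on the bench
- brass_nut: Brass spindle nut, round: a flange 52 mm in diameter and 8 mm high at the bottom, above it a plain round hub 34 mm in diameter up to 42 mm, with a dark bore on top. About 0.3 kg. Origin: centre of the underside; z up the axis. Grip the hub
- hex_coupling: Bright steel hexagonal coupling standing on end, 46 mm tall, 32 mm across flats, 37 mm across corners, with a dark bore on top. About 0.25 kg. Origin: centre of the underside; z up the axis; one pair of flats faces its +y and -y. Its own yaw is within 0.5 rad of the bench's x axis at the start
- plane_knob: Orange wooden front knob of a hand plane, round and upright, 66 mm tall: foot 44 mm in diameter, waist 28 mm at 20 to 30 mm height, head 38 mm in diameter with straight sides from 40 to 60 mm height. About 0.06 kg. Origin: centre of the underside; z up the axis
- plane_wedge: Orange wooden wedge lying flat, 62 mm long (its x), 36 mm wide (its y), upright sides; its height falls from about 29 mm at the -x end through 22 mm in the middle to 14 mm at the +x end. About 0.05 kg. Origin: middle of its length and width, on the underside. Its own yaw is within 0.5 rad of the bench's x axis at the start
- hammer_head: Dark steel hammer head lying flat, 98 mm long (its x), 26 mm wide, 26 mm high at the -x end, stepping down to 12 mm at the +x end, with a blue band. Stays where it is. Origin: near the middle, on the underside. Its own yaw is within 0.5 rad of the bench's x axis at the start
- steel_collar: Plain bright steel ring, 48 mm outside and 22 mm inside diameter, 28 mm high, lying flat with its hole upward. Stays where it is. Origin: centre of the underside
Mind the look-alikes: they are no part of the job. Of the things that look like the blue_tray, take the one that is farthest from the robot's base at the start.

How it is judged:
At the end, for the whole second after the job is handed in: Nut and coupling in separate compartments of the blue tray, knob and wedge of the green: each on the floor (origin 1-7 mm up, 12-72 mm along and within 32 mm across from tray centre), tilted under 0.12 rad, still, released. Hammer head and collar within 30 mm of their start (((x of brass_nut in the frame of blue_tray between 0.012 and 0.072 m and y of brass_nut in the frame of blue_tray between -0.032 and 0.032 m and z of brass_nut in the frame of blue_tray between 0.001 and 0.007 m and angle between each of brass_nut, hex_coupling's own z axis and vertical below 0.12 rad and x of hex_coupling in the frame of blue_tray between -0.072 and -0.012 m and y of hex_coupling in the frame of blue_tray between -0.032 and 0.032 m and z of hex_coupling in the frame of blue_tray between 0.001 and 0.007 m) or (x of brass_nut in the frame of blue_tray between -0.072 and -0.012 m and y of brass_nut in the frame of blue_tray between -0.032 and 0.032 m and z of brass_nut in the frame of blue_tray between 0.001 and 0.007 m and angle between each of brass_nut, hex_coupling's own z axis and vertical below 0.12 rad and x of hex_coupling in the frame of blue_tray between 0.012 and 0.072 m and y of hex_coupling in the frame of blue_tray between -0.032 and 0.032 m and z of hex_coupling in the frame of blue_tray between 0.001 and 0.007 m)) and ((x of plane_knob in the frame of green_tray between 0.012 and 0.072 m and y of plane_knob in the frame of green_tray between -0.032 and 0.032 m and z of plane_knob in the frame of green_tray between 0.001 and 0.007 m and angle between each of plane_knob, plane_wedge's own z axis and vertical below 0.12 rad and x of plane_wedge in the frame of green_tray between -0.072 and -0.012 m and y of plane_wedge in the frame of green_tray between -0.032 and 0.032 m and z of plane_wedge in the frame of green_tray between 0.001 and 0.007 m) or (x of plane_knob in the frame of green_tray between -0.072 and -0.012 m and y of plane_knob in the frame of green_tray between -0.032 and 0.032 m and z of plane_knob in the frame of green_tray between 0.001 and 0.007 m and angle between each of plane_knob, plane_wedge's own z axis and vertical below 0.12 rad and x of plane_wedge in the frame of green_tray between 0.012 and 0.072 m and y of plane_wedge in the frame of green_tray between -0.032 and 0.032 m and z of plane_wedge in the frame of green_tray between 0.001 and 0.007 m)) and linear speed of each of brass_nut, hex_coupling, plane_knob, plane_wedge below 0.02 m/s and angular speed of each of brass_nut, hex_coupling, plane_knob, plane_wedge below 0.3 rad/s and contact force between each of brass_nut, hex_coupling, plane_knob, plane_wedge and the fingers below 0.1 N and distance of each of hammer_head, steel_collar from where it was at the start of the episode below 0.03 m); the robot touches nothing.
It fails at once if the hammer head is moved more than 30 mm (distance of hammer_head from where it was at the start of the episode above 0.03 m).
It fails at once if the steel collar is moved more than 30 mm (distance of steel_collar from where it was at the start of the episode above 0.03 m).
It also fails if it takes over 96 s, if anything falls off the work surface, if the arm or the gripper's body presses on something with over 40 N, if the wrist force passes 120 N, or if a joint passes its speed limit or range.

ROBOT

A 7-joint arm with a two-finger parallel gripper is mounted at the origin on the work surface. World frame = base frame: x ahead of the robot, y to its left, z up, the work surface at z = 0. Lengths are in m, angles in rad, forces in N, time in s.
With the tool pointing down it reaches from about 0.425 to 0.95 m from the base axis. Payload 4.7 kg.
Tool frame: the origin (TCP) lies midway between the tips of the shut fingers; the grasp point (between the pads) lies 19 mm behind it; z points along the fingers, y is the line along which they close (so a half turn about z gives the same grasp; the last joint's range is limited). The gripper opens to 85 mm and grips with 20 to 120 N. Pads are 22 mm wide; open, the fingers measure 114 mm over their backs; the gripper's body (76 mm by 85 mm) begins 54 mm behind the grasp point. The pads swing forward as they close: fully open they stand 13 mm farther back than shut.
Start: joints at [1.268, 0.469, -0.049, 1.532, 0.024, 1.141, -0.082], TCP at [0.183, -0.65, 0.231] pointing down, gripper open.
Joint ranges: [-2.59, 2.59], [-0.33, 1.99], [-1.39, 1.29], [0.1, 2.45], [-1.04, 4.18], [0.21, 1.99], [-2.66, 2.66]. Speed limits (rad/s): [2.57, 2.57, 3.14, 3.14, 3.14, 3.14, 3.14].

INTERFACE

Orientations are given as [roll, pitch, yaw] about the fixed x, y, z axes, in that order (R = Rz(yaw) Ry(pitch) Rx(roll)).
In Python, from bench import get_obs, cams, bot gives the robot as it stands.
- The arm moves only by the shell command python3 -m inch 'ROWS' [FORCE]. ROWS is text: rows parted by semicolons, each of 7 numbers parted by spaces: the turn, a rotation vector about the tool's x, y, z in rad, then the shift along the tool's x, y, z in units of 50 mm (1.0 is 50 mm), then the opening, from 0 (shut) to 1 (fully open). A call has exactly 5 rows; each row is the pose to reach, as a shift and turn from the pose commanded when the call began, along the tool's axes at that moment; what a row does not reach only later rows make up. A row lasts 1/8 s, in which the tool goes at most 62.5 mm and 10.7 degrees, less where a joint would pass 70% of its speed; a pose out of reach is approached as far as the arm can. A call with a gripper value outside its range is refused whole. The fingers move at their own pace and stop on an object; FORCE is the grip in N (left out, the last holds). Time passes only in rows, so rows that repeat a pose let the fingers close, or fill a call up. It gives the time, the measured TCP pose, the force, the opening and the grip force at its end, in the units of the state.
- get_obs(): the state, without advancing time (a new reading comes with each control period).
- cams.grab_frame(name): name is "side" or "top" or "wrist"; returns the picture (420x560x3 uint8, blue, green, red); there is no depth.
- cams.calibration(name): a dict with "camera_matrix" (3x3 intrinsics, pixels), "R" (3x3) and "t" (3): a world point X has camera coordinates R X + t. Camera axes: x right, y down, z forward; pixel columns grow to the right and rows downward; lengths in m; the calibration is good to about 2 mm. A picture is of the moment at which its call begins: read the wrist's pose just before it. calibration takes no time and is no camera call; for the wrist camera it gives the pose at the moment of the call.
- bot.job_done(): hands the job in; it is judged then, once.
The state is a dict: "t": time; "qpos": joint angles; "joint_velocities": joint speeds; "effort": joint torques, N m; "eef_pos": TCP position; "tcp_rot": TCP orientation; "ft_force": force on the tool from outside, world axes, zero at the start; "wrist_torque": the same for the moment, N m; "gripper_width": finger opening in m; "grasp_force": force on a finger pad.
Only numpy, scipy, OpenCV 4.12 (cv2) and the standard library are available. Lean on these libraries where they do the work, as an engineer would, in place of code of your own. Each camera call takes 0.05 s, during which the arm holds its last target. There are 200 camera calls.

## Working session

There is one attempt and no reset: what is moved stays moved. The work goes in short steps, Python scripts to look and compute and a shell command to move; the robot and the scene stay as the last step left them, time stands still between calls to the robot, and variables do not carry over. Pictures are saved under pics/ and viewed, at most 14 in all, crops included, and the job is handed in when it is done.

```bash
ls; mkdir -p pics; python3 - <<'E'
from bench import get_obs,cams,bot
import cv2
o=get_obs(); print({k:o[k] for k in("t","eef_pos","tcp_rot","gripper_width")})
for n in("top","side"):
    cv2.imwrite(f"pics/{n}0.png",cams.grab_frame(n)); c=cams.calibration(n); print(n,c)
E
```

```text
pics
{'t': 0.0, 'eef_pos': array([ 0.18237544, -0.64928849,  0.23024486]), 'tcp_rot': array([-3.13962791e+00,  8.75986213e-05,  2.73845342e-01]), 'gripper_width': 0.08473136255226775}
top {'camera_matrix': array([[380.44144341,   0.        , 282.95094512],
       [  0.        , 380.44144341, 217.71902718],
       [  0.        ,   0.        ,   1.        ]]), 'R': array([[ 2.45576186e-02, -9.99698082e-01,  8.17579801e-04],
       [-9.88260908e-01, -2.44000042e-02, -1.50814510e-01],
       [ 1.50788926e-01,  2.89566307e-03, -9.88561741e-01]]), 't': array([0.01639292, 0.457787  , 1.10507513])}
side {'camera_matrix': array([[451.35500807,   0.        , 276.95948852],
       [  0.        , 451.35500807, 203.852163  ],
       [  0.        ,   0.        ,   1.        ]]), 'R': array([[ 0.96525377, -0.26058653, -0.01948875],
       [-0.20739097, -0.71856325, -0.66381913],
       [ 0.15897842,  0.64479571, -0.74763919]]), 't': array([-0.45357653,  0.14425681,  1.00894641])}
```

View pics/top0.png

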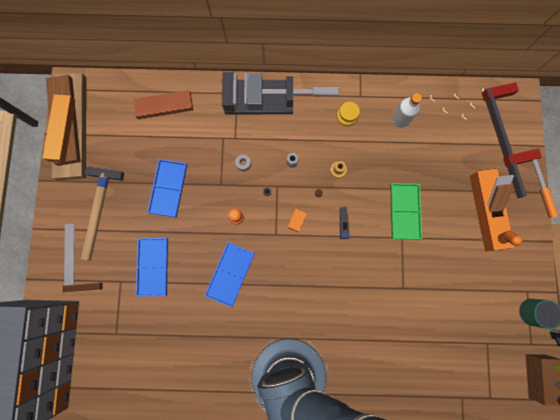

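View pics/side0.png

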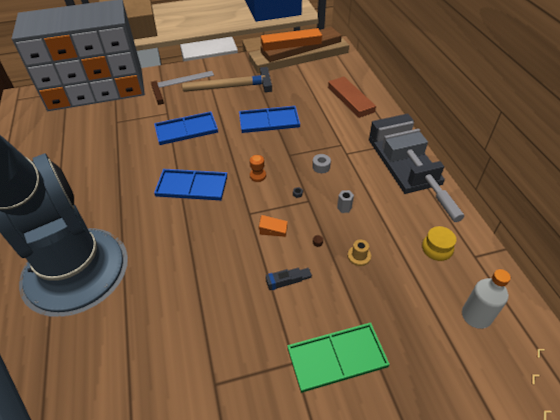

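The top view (image up = +x, left = +y) shows:

- **Blue trays:** (167,188), (152,267) and (230,274). The first looks farthest from the base.
- **Green tray:** (405,211).
- **Parts:** collar (243,162), coupling (293,159), nut (339,169), knob (235,216), wedge (297,220), hammer head (344,222).
- **Strays:** two small dark objects at (267,192) and (318,193).

The side view shows the same layout, with all parts upright.

```bash
cat > h.py <<'E'
import numpy as np, cv2
from bench import get_obs, cams
from scipy.spatial.transform import Rotation as Ro
def ray(c,px,z):
    "pixels -> world points on plane z"
    px=np.atleast_2d(px).astype(float); K,R,t=c["camera_matrix"],c["R"],np.ravel(c["t"])
    d=(R.T@np.linalg.inv(K)@np.c_[px,np.ones(len(px))].T).T; o=-R.T@t
    return (o+d*((z-o[2])/d[:,2])[:,None])[:,:2]
def rect(P):
    "min-area rectangle of world points (mm precision): centre, long, short, yaw of long side"
    (c,(w,h),a)=cv2.minAreaRect((P*1000).astype(np.float32)); a=np.radians(a)
    if w<h: w,h,a=h,w,a+np.pi/2
    return np.round([c[0]/1000,c[1]/1000],4),round(w),round(h),round((a+np.pi/2)%np.pi-np.pi/2,3)
def blobs(m,lo=15):
    return [k for k in cv2.findContours(m.astype(np.uint8),cv2.RETR_EXTERNAL,cv2.CHAIN_APPROX_NONE)[0] if cv2.contourArea(k)>lo]
def go(x,y,z,yaw):
    "row numbers for a pose, tool down: turn about tool z, shift in 50 mm units"
    o=get_obs(); R=Ro.from_euler("xyz",o["tcp_rot"])
    s=R.inv().apply(np.array([x,y,z])-o["eef_pos"])/.05
    rv=(R.inv()*Ro.from_euler("xyz",[np.pi,0,yaw])).as_rotvec()
    print("turn",rv.round(3),"shift",s.round(2))
E
python3 - <<'E'
from h import *
for n in("top","side"):
    im=cv2.imread(f"pics/{n}0.png"); c=cams.calibration(n); H,S,V=cv2.split(cv2.cvtColor(im,cv2.COLOR_BGR2HSV))
    for nm,m,z in(("blue",(H>100)&(H<130)&(S>150)&(V>90),.014),("green",(H>50)&(H<75)&(S>150)&(V>60),.014),("orange",(H<13)&(S>215)&(V>150),.012)):
        for k in blobs(m,40):
            print(n,nm,k[:,0].mean(0).round(),cv2.contourArea(k),*rect(ray(c,k[:,0],z)))
T=cams.calibration("top");S=cams.calibration("side")
for nm,a,b,z in(("collar",(243,162),(321,163),.014),("coup",(293,159),(345,201),.023),("nut",(339,169),(360,252),.02),("knob",(235,216),(257,168),.033),("wedge",(297,220),(273,226),.011),("ham",(344,222),(289,279),.012),("s1",(267,192),(297,192),.005),("s2",(318.5,193),(318,240),.005)):
    print(nm,ray(T,a,z).round(3),ray(S,b,z).round(3))
E
python3 - <<'E'
import cv2
a=cv2.imread("pics/top0.png")[140:250,220:365]; b=cv2.imread("pics/side0.png")[145:295,240:390]
a=cv2.resize(a,None,fx=5,fy=5,interpolation=cv2.INTER_CUBIC); cv2.imwrite("pics/crop.png",a)
E
```

```text
top blue [230. 274.] 1569.5 [0.2867 0.1833] 169 86 -0.364
top blue [151. 267.] 1571.5 [0.3032 0.4173] 169 87 0.071
top blue [167. 188.] 1435.0 [0.5458 0.3878] 170 87 -0.129
top green [406. 212.] 1354.0 [ 0.4898 -0.3469] 166 85 0.01
side blue [191. 183.] 1548.5 [0.2898 0.1805] 172 89 -0.365
side blue [184. 127.] 906.5 [0.3057 0.4135] 169 88 0.037
side blue [270. 117.] 871.0 [0.5484 0.3857] 169 90 -0.131
side green [340. 353.] 3407.0 [ 0.4925 -0.3516] 170 88 0.009
collar [[0.633 0.157]] [[0.634 0.156]]
coup [[0.644 0.001]] [[0.643 0.004]]
nut [[ 0.616 -0.142]] [[ 0.621 -0.145]]
knob [[0.459 0.172]] [[0.462 0.166]]
wedge [[ 0.455 -0.015]] [[ 0.457 -0.014]]
ham [[ 0.452 -0.159]] [[ 0.452 -0.165]]
s1 [[0.541 0.079]] [[0.544 0.081]]
s2 [[ 0.542 -0.081]] [[ 0.547 -0.078]]
```

View pics/crop.png

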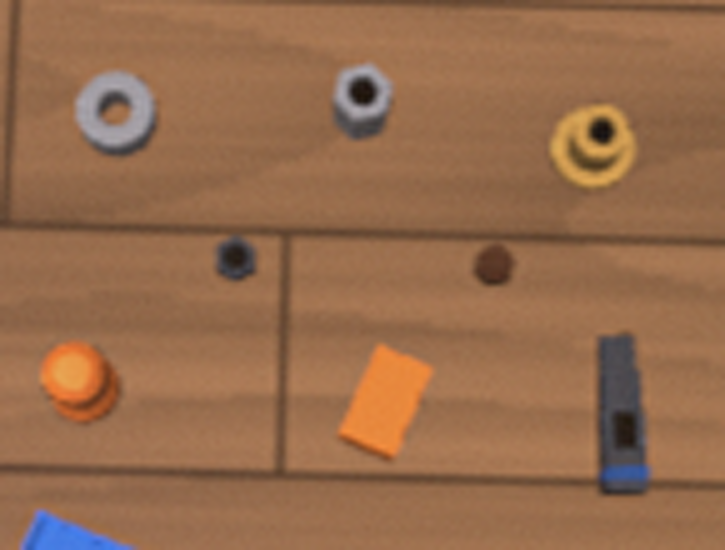

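The crop shows the coupling bore at about (292,158), the nut bore at (340,166) and the knob top at (235,215). The wedge's long side is yawed by about -0.44. The target is the blue tray at (0.547, 0.387). I'll go above the nut first.

```bash
python3 - <<'E'
from h import *
T=cams.calibration("top")
for a,z in(((292.4,158.4),.046),((340.2,166.2),.042),((234.6,214.6),.066)): print(ray(T,a,z).round(4))
go(.62,-.144,.2,0)
E
```

```text
[[0.6385 0.0034]]
[[ 0.6188 -0.1424]]
[[0.4582 0.1687]]
turn [-0.002  0.     0.274] shift [11.16 -7.36  0.62]
```

```bash
python3 -m inch '0 0 .05 .5 -.33 0 1; 0 0 .12 1.5 -1 .1 1; 0 0 .2 2.5 -1.65 .15 1; 0 0 .25 3.5 -2.3 .2 1; 0 0 .274 4.5 -3 .25 1' && python3 -c "
from h import *
go(.62,-.144,.2,0)"
```

```text
t: 0.72
eef_pos: [0.3596, -0.4429, 0.2185]
tcp_rot: [-3.141, 0.0, -0.001]
ft_force: [-0.2, -0.2, 0.0]
gripper_width: 0.0854
grasp_force: 0.0
turn [-0.     0.    -0.001] shift [ 5.2  -5.99  0.37]
```

```bash
python3 -m inch '0 0 0 .6 -.7 0 1; 0 0 0 1.4 -1.6 .1 1; 0 0 0 2.2 -2.5 .2 1; 0 0 0 3 -3.4 .3 1; 0 0 0 3.7 -4.3 .37 1' >/dev/null; python3 -m inch '0 0 0 .5 -.6 0 1; 0 0 0 1 -1.2 0 1; 0 0 0 1.5 -1.69 0 1; 0 0 0 1.5 -1.69 0 1; 0 0 0 1.5 -1.69 0 1' && python3 -c "
from h import *
go(.62,-.144,.2,0)
c=cams.calibration('wrist'); print(c)
cv2.imwrite('pics/w1.png',cams.grab_frame('wrist'))"
```

```text
t: 1.98
eef_pos: [0.6179, -0.146, 0.1997]
tcp_rot: [3.141, 0.002, -0.001]
ft_force: [-0.3, 0.4, -0.5]
gripper_width: 0.085
grasp_force: 0.0
turn [ 0.001  0.002 -0.001] shift [ 0.04 -0.04 -0.01]
{'camera_matrix': array([[360.04244725,   0.        , 276.89474378],
       [  0.        , 360.04244725, 207.33993566],
       [  0.        ,   0.        ,   1.        ]]), 'R': array([[-1.25278283e-03, -9.99998138e-01,  1.46798260e-03],
       [-9.44684353e-01,  1.66495149e-03,  3.27976677e-01],
       [-3.27978511e-01, -9.75896641e-04, -9.44684680e-01]]), 't': array([-0.14576055,  0.55183397,  0.55437191])}
```

View pics/w1.png

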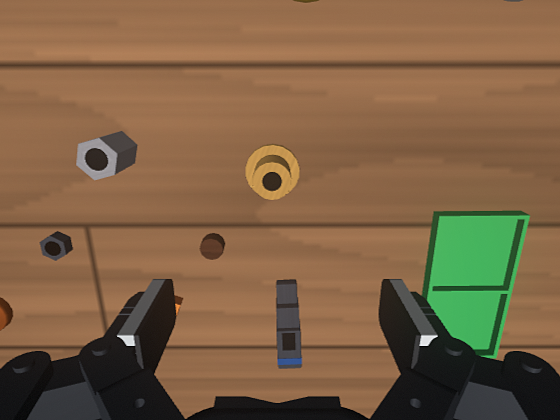

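The wrist view shows the nut bore at (272,181), the coupling bore at (96,159) and its hex face clearly. The hammer head is at (288,322) and the green tray is on the right.

```bash
python3 - <<'E'
from h import *
c=cams.calibration("wrist"); im=cv2.imread("pics/w1.png")
n=ray(c,(272,181),.042)[0]; print("nut",n,"coup",ray(c,(96,159),.046))
s=cv2.cvtColor(im,cv2.COLOR_BGR2HSV); m=(s[...,1]<40)&(s[...,2]>120); m[:, 160:]=0; m[:120]=0;m[200:]=0
for k in blobs(m,100):
    print(cv2.contourArea(k)); P=cv2.convexHull(k)[:,0]; W=ray(c,P,.046); print(*rect(W)); print(cv2.approxPolyDP((W*1000).astype(np.float32),4,True)[:,0])
go(n[0],n[1],.013,0)
E
```

```text
nut [ 0.62233948 -0.1429034 ] coup [[0.6427561  0.00367612]]
1198.5
[0.6429 0.0035] 36 32 -0.266
[[660.11694    -1.6760151]
 [647.74207   -13.73753  ]
 [629.8922     -9.391162 ]
 [625.5851      8.241588 ]
 [638.5672     21.122099 ]
 [655.26764    16.38552  ]]
turn [ 0.001  0.001 -0.002] shift [ 0.1  -0.08  3.74]
```

```bash
python3 -m inch '0 0 0 .08 -.07 .8 1; 0 0 0 .08 -.07 1.8 1; 0 0 0 .08 -.07 2.8 1; 0 0 0 .08 -.07 3.5 1; 0 0 0 .08 -.07 3.72 1' 60 >/dev/null; python3 -m inch '0 0 0 0 0 0 .3; 0 0 0 0 0 0 .2; 0 0 0 0 0 0 .2; 0 0 0 0 0 0 .2; 0 0 0 0 0 0 .2' 60
```

```text
t: 3.28
eef_pos: [0.624, -0.1418, 0.0163]
tcp_rot: [3.141, -0.003, -0.0]
ft_force: [-0.2, 0.4, 7.2]
gripper_width: 0.0315
grasp_force: 60.0
```

```bash
python3 -m inch '0 0 0 0 0 -.3 .2; 0 0 0 0 0 -.8 .2; 0 0 0 0 0 -1.4 .2; 0 0 0 0 -.5 -1.9 .2; 0 0 0 0 -1.3 -2 .2' >/dev/null; python3 -m inch '0 0 0 0 -.8 0 .2; 0 0 0 0 -1.7 0 .2; 0 0 0 -.1 -2.7 0 .2; 0 0 0 -.2 -3.7 0 .2; 0 0 0 -.3 -4.7 0 .2' ; python3 -c "
from h import *
go(.589,.3815,.07,0)"
```

```text
t: 4.53
eef_pos: [0.607, 0.1596, 0.1147]
tcp_rot: [3.141, 0.0, -0.0]
ft_force: [-0.1, 0.2, -3.7]
gripper_width: 0.0315
grasp_force: 60.0
turn [ 0.  0. -0.] shift [-0.36 -4.44  0.89]
```

```bash
python3 -m inch '0 0 0 -.1 -1 0 .2; 0 0 0 -.2 -2 0 .2; 0 0 0 -.3 -3 .2 .2; 0 0 0 -.34 -3.9 .5 .2; 0 0 0 -.34 -4.4 .8 .2' >/dev/null; python3 -m inch '0 0 0 0 0 0 .2; 0 0 0 0 0 0 .2; 0 0 0 0 0 0 .2; 0 0 0 0 0 0 .2; 0 0 0 0 0 0 .2'; python3 - <<'E'
from h import *
c=cams.calibration("wrist"); im=cams.grab_frame("wrist"); cv2.imwrite("pics/w2.png",im)
go(.589,.3815,.023,0)
E
```

```text
t: 5.78
eef_pos: [0.5911, 0.3778, 0.0747]
tcp_rot: [-3.142, -0.001, -0.001]
ft_force: [0.8, -0.2, -3.0]
gripper_width: 0.0315
grasp_force: 60.1
turn [-0.    -0.    -0.001] shift [-0.04 -0.07  1.03]
```

View pics/w2.png

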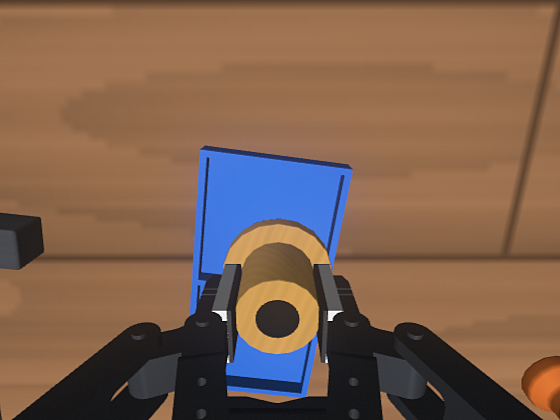

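The nut is held upright, and the tray's far corners show at about (201,148) and (352,168). I'll check the tray pose from those.

```bash
python3 - <<'E'
from h import *
c=cams.calibration("wrist"); P=ray(c,[(201,147),(352,167)],.014); d=P[0]-P[1]; d/=np.hypot(*d); u=np.array([d[1],-d[0]])
m=P.mean(0); print(P,np.linalg.norm(P[0]-P[1]),"yaw",np.arctan2(u[1],u[0]),"far comp",m-u*.044,"near",m-u*.128)
E
python3 -m inch '0 0 0 -.03 -.05 .3 .2; 0 0 0 -.03 -.05 .6 .2; 0 0 0 -.03 -.05 .8 .2; 0 0 0 -.03 -.05 .92 .2; 0 0 0 -.03 -.05 1 .2'
```

```text
[[0.64160154 0.42055364]
 [0.62994869 0.33424698]] 0.08708976919788072 yaw -0.13420521337652896 far comp [0.59217077 0.38328763] near [0.5089261  0.39452705]
t: 6.45
eef_pos: [0.5893, 0.3808, 0.0238]
tcp_rot: [3.141, 0.0, -0.0]
ft_force: [0.2, 0.6, -3.0]
gripper_width: 0.0321
grasp_force: 60.1
```

```bash
python3 -m inch '0 0 0 .02 .02 .02 .2; 0 0 0 .04 .02 .04 .2; 0 0 0 .04 .02 .06 .2; 0 0 0 .04 .02 .08 .2; 0 0 0 .04 .02 .08 .2'
```

```text
t: 7.08
eef_pos: [0.5914, 0.3799, 0.0205]
tcp_rot: [-3.141, -0.0, -0.0]
ft_force: [-1.2, 0.7, -2.4]
gripper_width: 0.0312
grasp_force: 60.2
```

```bash
python3 -m inch '0 0 0 0 0 .02 .2; 0 0 0 0 0 .03 .2; 0 0 0 0 0 .03 .2; 0 0 0 0 0 .03 .2; 0 0 0 0 0 .03 .2'; python3 -m inch '0 0 0 0 0 0 .55; 0 0 0 0 0 0 .6; 0 0 0 0 0 0 .6; 0 0 0 0 0 -.3 .7; 0 0 0 0 0 -.9 .8'; python3 -m inch '0 0 0 0 0 -1 1; 0 0 0 0 .5 -1.6 1; 0 0 0 .1 1.3 -2 1; 0 0 0 .2 2.3 -2 1; 0 0 0 .3 3.3 -2 1';  python3 -c "
from h import *
im=cams.grab_frame('wrist');cv2.imwrite('pics/w3.png',im)
go(.6425,.0035,.13,-.28)"
```

```text
t: 7.7
eef_pos: [0.5913, 0.3799, 0.0204]
tcp_rot: [3.141, -0.0, -0.0]
ft_force: [-3.1, -2.1, 6.0]
gripper_width: 0.0313
grasp_force: 60.8
t: 8.32
eef_pos: [0.5907, 0.3794, 0.0637]
tcp_rot: [3.14, 0.002, -0.0]
ft_force: [0.9, -0.3, 0.3]
gripper_width: 0.068
grasp_force: 0.0
t: 8.95
eef_pos: [0.6067, 0.2137, 0.1656]
tcp_rot: [-3.141, -0.002, 0.0]
ft_force: [0.2, 0.1, -0.2]
gripper_width: 0.0851
grasp_force: 0.0
turn [ 0.007 -0.003  0.27 ] shift [0.72 3.98 0.73]
```

View pics/w3.png

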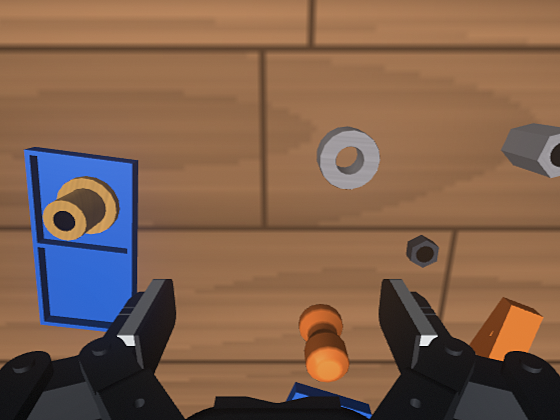

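The nut stands in the far blue compartment (about 80,210). Next is the coupling.

```bash
python3 -m inch '0 0 .05 .1 1 0 1; 0 0 .12 .3 2 .2 1; 0 0 .2 .5 3 .4 1; 0 0 .26 .7 3.7 .6 1; 0 0 .28 .72 3.96 .7 1' ; python3 -c "
from h import *
go(.6425,.0035,.016,-.28)"
```

```text
t: 9.62
eef_pos: [0.6427, 0.0139, 0.1291]
tcp_rot: [3.141, -0.001, -0.285]
ft_force: [0.7, 1.2, 0.7]
gripper_width: 0.0856
grasp_force: 0.0
turn [ 0.001 -0.001 -0.005] shift [0.05 0.2  2.26]
```

```bash
python3 -m inch '0 0 0 .04 .2 .4 1; 0 0 0 .04 .2 1.2 1; 0 0 0 .04 .2 1.8 1; 0 0 0 .04 .2 2.2 1; 0 0 0 .04 .2 2.26 1' >/dev/null; python3 -m inch '0 0 0 0 0 0 .3; 0 0 0 0 0 0 .2; 0 0 0 0 0 0 .2; 0 0 0 0 0 0 .2; 0 0 0 0 0 0 .2' 60;  python3 -m inch '0 0 0 0 0 -.3 .2; 0 0 0 0 0 -.8 .2; 0 0 0 0 0 -1.4 .2; 0 0 0 0 -.1 -1.9 .2; 0 0 0 0 -.4 -2 .2';  python3 -c "
from h import *
go(.507,.3935,.114,-.13)"
```

```text
t: 10.88
eef_pos: [0.6423, 0.0064, 0.0171]
tcp_rot: [-3.141, -0.002, -0.281]
ft_force: [-0.1, -0.5, 7.0]
gripper_width: 0.031
grasp_force: 61.0
t: 11.5
eef_pos: [0.6479, 0.0254, 0.1179]
tcp_rot: [-3.141, -0.003, -0.282]
ft_force: [0.0, -0.1, -3.1]
gripper_width: 0.0313
grasp_force: 60.1
turn [-0.    -0.003 -0.152] shift [-4.76 -6.29  0.07]
```

```bash
python3 -m inch '0 0 0 -.4 -.5 0 .2; 0 0 0 -1 -1.3 0 .2; 0 0 -.05 -1.7 -2.2 0 .2; 0 0 -.1 -2.4 -3.1 0 .2; 0 0 -.15 -3.1 -4 0 .2' >/dev/null; python3 -c "
from h import *
go(.507,.3935,.074,-.13)"
```

```text
turn [0.001 0.002 0.002] shift [-1.21 -2.47  0.82]
```

```bash
python3 -m inch '0 0 0 -.4 -.8 0 .2; 0 0 0 -.8 -1.6 0 .2; 0 0 0 -1.1 -2.2 .2 .2; 0 0 0 -1.2 -2.45 .5 .2; 0 0 0 -1.2 -2.45 .8 .2' >/dev/null; python3 -m inch '0 0 0 0 0 .3 .2; 0 0 0 0 0 .6 .2; 0 0 0 0 0 .8 .2; 0 0 0 0 0 .9 .2; 0 0 0 0 0 .95 .2';  python3 -c "
from h import *
cv2.imwrite('pics/w4.png',cams.grab_frame('wrist'))
go(.507,.3935,.021,-.13)"
```

```text
t: 13.38
eef_pos: [0.5098, 0.3902, 0.0282]
tcp_rot: [-3.141, -0.0, -0.13]
ft_force: [-0.6, 0.7, -2.1]
gripper_width: 0.0311
grasp_force: 60.1
turn [-0. -0. -0.] shift [-0.06 -0.06  0.14]
```

View pics/w4.png

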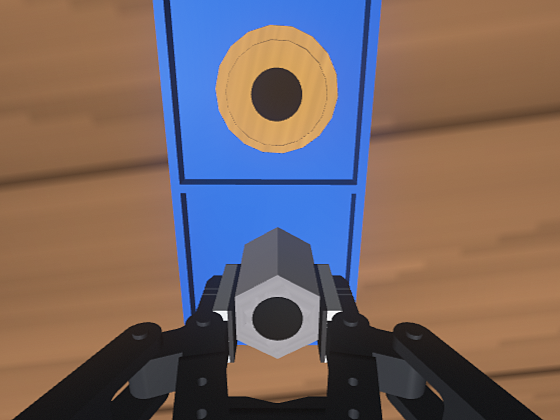

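The nut is flat in the middle of its compartment (277,90). The coupling is upright over the near compartment. I'll lower and release.

```bash
python3 -m inch '0 0 0 -.05 -.05 .04 .2; 0 0 0 -.05 -.05 .08 .2; 0 0 0 -.05 -.05 .12 .2; 0 0 0 -.05 -.05 .15 .2; 0 0 0 -.05 -.05 .15 .2'; python3 -m inch '0 0 0 0 0 .02 .2; 0 0 0 0 0 .04 .2; 0 0 0 0 0 .04 .2; 0 0 0 0 0 .04 .2; 0 0 0 0 0 .04 .2'
```

```text
t: 14.05
eef_pos: [0.5076, 0.393, 0.0211]
tcp_rot: [3.141, -0.0, -0.13]
ft_force: [-0.6, -0.3, 0.1]
gripper_width: 0.031
grasp_force: 60.4
t: 14.68
eef_pos: [0.5076, 0.393, 0.021]
tcp_rot: [3.141, -0.0, -0.13]
ft_force: [-4.5, -3.8, 12.6]
gripper_width: 0.0311
grasp_force: 62.2
```

```bash
python3 -m inch '0 0 0 0 0 -.05 .55; 0 0 0 0 0 -.05 .6; 0 0 0 0 0 -.05 .6; 0 0 0 0 0 -.4 .7; 0 0 0 0 0 -1 .8'; python3 -m inch '0 0 0 0 0 -1 1; 0 0 0 0 .5 -1.6 1; 0 0 -.05 0 1.2 -2 1; 0 0 -.1 0 1.8 -2 1; 0 0 -.13 0 2.2 -2 1' > /dev/null;  python3 -c "
from h import *
im=cams.grab_frame('wrist');cv2.imwrite('pics/w5.png',im)
go(.46,.1685,.16,0)"
```

```text
t: 15.3
eef_pos: [0.507, 0.3926, 0.069]
tcp_rot: [3.14, 0.001, -0.13]
ft_force: [0.2, 0.3, 0.2]
gripper_width: 0.0682
grasp_force: 0.0
turn [ 0.002 -0.001 -0.003] shift [-0.66  2.22  0.21]
```

View pics/w5.png

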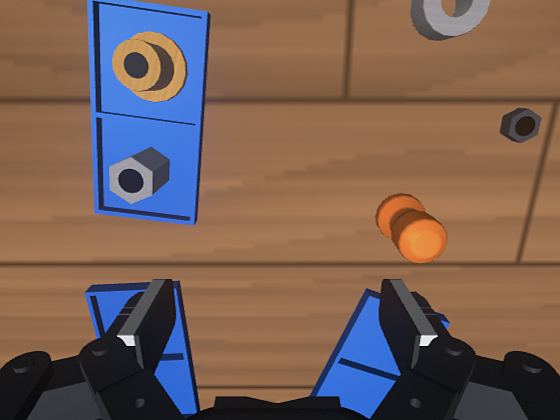

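The blue kit is complete, with both parts upright in their own compartments. The knob's head is at about (423,240).

```bash
python3 -c "
from h import *
c=cams.calibration('wrist'); print(ray(c,(423,240),.064))
go(.46,.1685,.15,0)"; python3 -m inch '0 0 0 -.1 .4 0 1; 0 0 0 -.3 1 .1 1; 0 0 0 -.5 1.6 .1 1; 0 0 0 -.66 2.1 .2 1; 0 0 0 -.66 2.22 .2 1' ;  python3 -c "
from h import *
go(.46,.1685,.031,0)"
```

```text
[[0.46561082 0.16831906]]
turn [ 0.002 -0.001 -0.003] shift [-0.66  2.22  0.41]
t: 16.6
eef_pos: [0.4595, 0.1715, 0.1588]
tcp_rot: [3.141, 0.001, -0.002]
ft_force: [0.1, 0.9, 0.8]
gripper_width: 0.0859
grasp_force: 0.0
turn [ 0.001  0.001 -0.002] shift [0.01 0.06 2.56]
```

```bash
python3 -m inch '0 0 0 .05 .05 .5 1; 0 0 0 .05 .05 1.4 1; 0 0 0 .05 .05 2.1 1; 0 0 0 .05 .05 2.5 1; 0 0 0 .05 .05 2.6 1' >/dev/null; python3 -m inch '0 0 0 0 0 0 .35; 0 0 0 0 0 0 .25; 0 0 0 0 0 0 .25; 0 0 0 0 0 0 .25; 0 0 0 0 0 0 .25' 40;  python3 -m inch '0 0 0 0 0 -.3 .25; 0 0 0 0 0 -.9 .25; 0 0 0 0 0 -1.6 .25; 0 0 0 0 0 -2.1 .25; 0 0 0 0 .2 -2.2 .25'
```

```text
t: 17.85
eef_pos: [0.4635, 0.1707, 0.0299]
tcp_rot: [-3.141, -0.002, -0.0]
ft_force: [-0.2, -0.7, 7.0]
gripper_width: 0.0366
grasp_force: 39.7
t: 18.48
eef_pos: [0.4637, 0.1612, 0.141]
tcp_rot: [-3.14, -0.004, 0.001]
ft_force: [0.4, 0.5, -1.2]
gripper_width: 0.0366
grasp_force: 40.2
```

```bash
python3 -m inch '0 0 0 .1 .6 0 .25; 0 0 0 .2 1.5 0 .25; 0 0 0 .35 2.5 0 .25; 0 0 0 .5 3.6 0 .25; 0 0 0 .65 4.7 0 .25' >/dev/null; python3 -m inch '0 0 0 .15 1.1 0 .25; 0 0 0 .3 2.2 0 .25; 0 0 0 .45 3.3 0 .25; 0 0 0 .6 4.2 0 .25; 0 0 0 .65 4.7 0 .25'; python3 -c "
from h import *
go(.533,-.349,.1,0)"
```

```text
t: 19.73
eef_pos: [0.5257, -0.3132, 0.1376]
tcp_rot: [3.141, 0.002, -0.004]
ft_force: [-0.2, 0.5, -0.9]
gripper_width: 0.0365
grasp_force: 40.2
turn [ 0.     0.002 -0.004] shift [0.15 0.71 0.75]
```

```bash
python3 -m inch '0 0 0 .1 .4 .2 .25; 0 0 0 .14 .7 .6 .25; 0 0 0 .14 .7 1 .25; 0 0 0 .14 .7 1.3 .25; 0 0 0 .14 .7 1.5 .25'; python3 -c "
from h import *
cv2.imwrite('pics/w6.png',cams.grab_frame('wrist'))
go(.533,-.349,.034,0); print(cams.calibration('wrist'))"
```

```text
t: 20.35
eef_pos: [0.5344, -0.3429, 0.0622]
tcp_rot: [-3.14, 0.002, 0.002]
ft_force: [-0.6, 0.1, 0.4]
gripper_width: 0.0367
grasp_force: 40.2
turn [-0.002  0.003  0.001] shift [-0.02  0.12  0.55]
{'camera_matrix': array([[360.04244725,   0.        , 276.89474378],
       [  0.        , 360.04244725, 207.33993566],
       [  0.        ,   0.        ,   1.        ]]), 'R': array([[ 9.34438832e-04, -9.99998869e-01, -1.17834143e-03],
       [-9.44303351e-01, -1.27015645e-03,  3.29073804e-01],
       [-3.29074929e-01,  8.05212422e-04, -9.44303470e-01]]), 't': array([-0.34359783,  0.51683785,  0.39712593])}
```

View pics/w6.png

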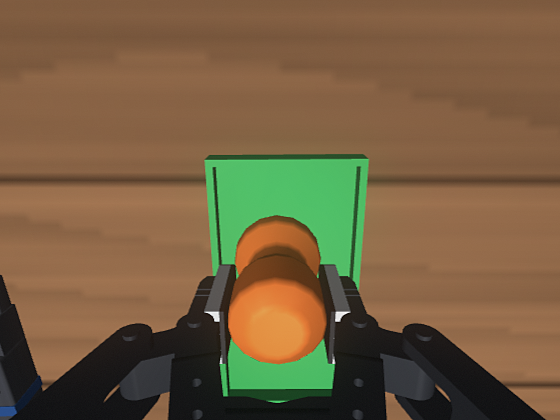

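The knob is upright over the green tray's far compartment, whose far corners are at about (206,158) and (368,157).

```bash
python3 -c "
from h import *
P=ray(cams.calibration('wrist'),[(206,157.5),(368,156.5)],.014); print(P,P.mean(0)-[.044,0])"; python3 -m inch '0 0 0 0 .08 .2 .25; 0 0 0 0 .08 .35 .25; 0 0 0 0 .08 .45 .25; 0 0 0 0 .08 .5 .25; 0 0 0 0 .08 .52 .25'; python3 -m inch '0 0 0 0 0 .03 .25; 0 0 0 0 0 .06 .25; 0 0 0 0 0 .06 .25; 0 0 0 0 0 .06 .25; 0 0 0 0 0 .06 .25'
```

```text
[[ 0.58083342 -0.30516301]
 [ 0.58147415 -0.39171632]] [ 0.53715378 -0.34843966]
t: 21.02
eef_pos: [0.5347, -0.3486, 0.0379]
tcp_rot: [3.141, -0.0, -0.0]
ft_force: [0.4, -0.2, -0.6]
gripper_width: 0.0364
grasp_force: 40.2
t: 21.65
eef_pos: [0.5347, -0.3486, 0.0349]
tcp_rot: [3.141, -0.0, -0.0]
ft_force: [-0.4, 0.2, -0.5]
gripper_width: 0.0365
grasp_force: 40.2
```

```bash
python3 -m inch '0 0 0 0 0 .02 .25; 0 0 0 0 0 .04 .25; 0 0 0 0 0 .04 .25; 0 0 0 0 0 .04 .25; 0 0 0 0 0 .04 .25'; 
```

```text
t: 22.28
eef_pos: [0.5349, -0.3487, 0.034]
tcp_rot: [3.141, -0.001, -0.0]
ft_force: [-2.0, 0.1, 6.1]
gripper_width: 0.0366
grasp_force: 40.7
```

```bash
python3 -m inch '0 0 0 0 0 -.03 .55; 0 0 0 0 0 -.03 .65; 0 0 0 0 0 -.03 .65; 0 0 0 0 0 -.5 .8; 0 0 0 0 0 -1.2 1'; python3 -m inch '0 0 0 0 0 -.8 1; 0 0 0 -.2 -.5 -1.4 1; 0 0 0 -.5 -1.4 -1.5 1; 0 0 0 -.8 -2.3 -1.5 1; 0 0 0 -1.1 -3.2 -1.5 1' > /dev/null;  python3 -m inch '0 0 0 -.2 -.9 0 1; 0 0 0 -.6 -1.8 0 1; 0 0 0 -1.2 -2.5 0 1; 0 0 0 -1.8 -2.7 0 1; 0 0 0 -2 -2.7 0 1'; python3 -c "
from h import *
cv2.imwrite('pics/w7.png',cams.grab_frame('wrist'))"
```

```text
t: 22.9
eef_pos: [0.5337, -0.348, 0.092]
tcp_rot: [-3.14, 0.003, -0.0]
ft_force: [1.1, -0.3, 0.3]
gripper_width: 0.0839
grasp_force: 0.0
t: 24.15
eef_pos: [0.3781, -0.053, 0.1677]
tcp_rot: [3.141, 0.0, 0.002]
ft_force: [1.0, -0.5, -0.1]
gripper_width: 0.0856
grasp_force: 0.0
```

View pics/w7.png

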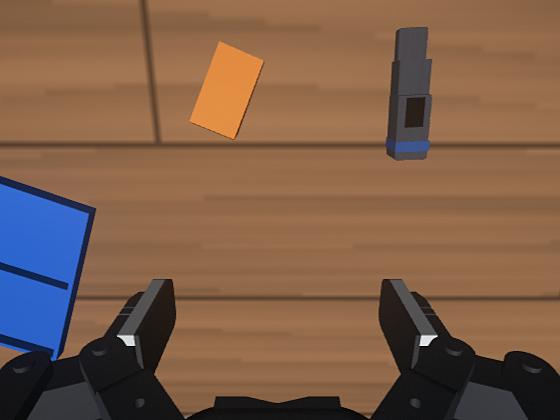

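The wedge top shows corners (219,41), (264,60), (234,137) and (190,122); the near end is the high one.

```bash
python3 -c "
from h import *
c=cams.calibration('wrist'); F=ray(c,[(219,41),(264,60)],.014); N=ray(c,[(190,122),(234,137)],.029); d=F.mean(0)-N.mean(0)
m=np.r_[F,N].mean(0); y=np.arctan2(d[1],d[0]); print(F,N,m,np.hypot(*d),'yaw',y)
go(m[0],m[1],.1,y)"
```

```text
[[ 0.49241325 -0.0106791 ]
 [ 0.47915111 -0.04437756]] [[ 0.43433327  0.01234552]
 [ 0.42292775 -0.02089612]] [ 0.45720634 -0.01590181] 0.06170102692113804 yaw -0.3864106181994783
turn [0.001 0.001 0.386] shift [ 1.59 -0.76  1.35]
```

```bash
python3 -m inch '0 0 .08 .4 -.2 .2 1; 0 0 .18 .9 -.45 .6 1; 0 0 .28 1.4 -.7 1 1; 0 0 .36 1.57 -.75 1.3 1; 0 0 .39 1.57 -.75 1.35 1' ;  python3 -c "
from h import *
go(.457,-.016,.003,-.39)"
```

```text
t: 24.82
eef_pos: [0.4591, -0.0165, 0.0993]
tcp_rot: [3.141, 0.001, -0.392]
ft_force: [-0.0, -0.2, 0.6]
gripper_width: 0.0851
grasp_force: 0.0
turn [ 0.     0.001 -0.002] shift [-0.04  0.01  1.93]
```

```bash
python3 -m inch '0 0 0 -.03 0 .5 1; 0 0 0 -.03 0 1.1 1; 0 0 0 -.03 0 1.6 1; 0 0 0 -.03 0 1.85 1; 0 0 0 -.03 0 1.92 1'; python3 -m inch '0 0 0 0 0 0 .35; 0 0 0 0 0 0 .25; 0 0 0 0 0 0 .25; 0 0 0 0 0 0 .25; 0 0 0 0 0 0 .25' 40;  python3 -m inch '0 0 0 0 0 -.3 .25; 0 0 0 0 0 -.9 .25; 0 0 0 0 0 -1.6 .25; 0 0 0 0 0 -2.1 .25; 0 0 0 0 .2 -2.2 .25'; python3 -c "
from h import *
go(.45,-.349,.12,0)"
```

```text
t: 25.45
eef_pos: [0.457, -0.0159, 0.0042]
tcp_rot: [3.141, -0.0, -0.391]
ft_force: [-0.4, -0.3, -0.4]
gripper_width: 0.085
grasp_force: 0.0
t: 26.08
eef_pos: [0.4574, -0.0155, 0.0051]
tcp_rot: [-3.141, -0.001, -0.39]
ft_force: [-1.7, 1.0, 5.8]
gripper_width: 0.0352
grasp_force: 40.4
t: 26.7
eef_pos: [0.4542, -0.0245, 0.1165]
tcp_rot: [-3.14, -0.004, -0.389]
ft_force: [0.3, 0.2, -1.1]
gripper_width: 0.0351
grasp_force: 40.1
turn [-0.001 -0.005 -0.389] shift [ 2.38  6.04 -0.07]
```

```bash
python3 -m inch '0 0 -.08 .3 .7 0 .25; 0 0 -.18 .7 1.7 0 .25; 0 0 -.28 1.1 2.8 0 .25; 0 0 -.36 1.5 3.8 0 .25; 0 0 -.39 1.9 4.8 0 .25' >/dev/null; python3 -c "
from h import *
go(.45,-.349,.07,0)"
```

```text
turn [-0.001  0.002  0.   ] shift [0.04 1.28 0.87]
```

```bash
python3 -m inch '0 0 0 0 .6 0 .25; 0 0 0 .03 1.1 .2 .25; 0 0 0 .03 1.26 .6 .25; 0 0 0 .03 1.26 1 .25; 0 0 0 .03 1.26 1.3 .25' >/dev/null; python3 -m inch '0 0 0 0 0 0 .25; 0 0 0 0 0 0 .25; 0 0 0 0 0 0 .25; 0 0 0 0 0 0 .25; 0 0 0 0 0 0 .25'; python3 -c "
from h import *
cv2.imwrite('pics/w8.png',cams.grab_frame('wrist'))
go(.45,-.349,.009,0)"
```

```text
t: 28.58
eef_pos: [0.4512, -0.3459, 0.0497]
tcp_rot: [3.141, -0.001, -0.0]
ft_force: [0.2, -0.3, -0.3]
gripper_width: 0.0348
grasp_force: 40.1
turn [ 0. -0. -0.] shift [-0.02  0.06  0.81]
```

View pics/w8.png

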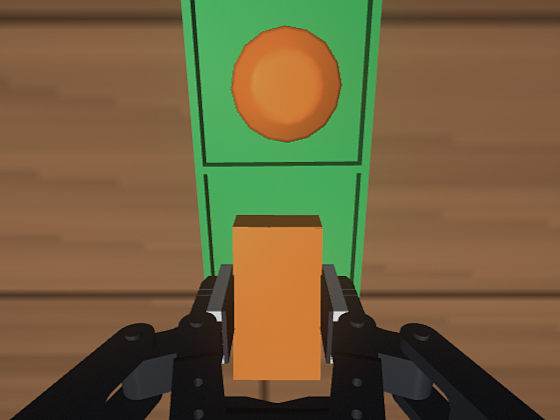

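The knob stands in the far compartment. The wedge is square over the near one, with the divider at row ~168. I'll check the divider position and lower.

```bash
python3 -c "
from h import *
print(ray(cams.calibration('wrist'),[(283,169),(203,169),(367,169)],.014))"; python3 -m inch '0 0 0 -.02 .06 .2 .25; 0 0 0 -.02 .06 .4 .25; 0 0 0 -.02 .06 .6 .25; 0 0 0 -.02 .06 .7 .25; 0 0 0 -.02 .06 .74 .25';  python3 -m inch '0 0 0 0 0 .03 .25; 0 0 0 0 0 .06 .25; 0 0 0 0 0 .06 .25; 0 0 0 0 0 .06 .25; 0 0 0 0 0 .06 .25'
```

```text
[[ 0.49469776 -0.34941401]
 [ 0.49473722 -0.30884767]
 [ 0.49465631 -0.39203265]]
t: 29.25
eef_pos: [0.4499, -0.3486, 0.0118]
tcp_rot: [-3.141, 0.001, -0.0]
ft_force: [0.4, 0.8, -0.3]
gripper_width: 0.0354
grasp_force: 40.1
t: 29.88
eef_pos: [0.4501, -0.3489, 0.0095]
tcp_rot: [3.141, -0.0, -0.0]
ft_force: [-0.7, 1.2, -0.9]
gripper_width: 0.0352
grasp_force: 40.1
```

```bash
python3 -m inch '0 0 0 0 0 .02 .25; 0 0 0 0 0 .04 .25; 0 0 0 0 0 .04 .25; 0 0 0 0 0 .04 .25; 0 0 0 0 0 .04 .25'
```

```text
t: 30.5
eef_pos: [0.4501, -0.349, 0.0091]
tcp_rot: [3.141, -0.0, -0.0]
ft_force: [-2.9, 3.2, 12.8]
gripper_width: 0.0353
grasp_force: 41.7
```

Contact with the floor; I'll release with a small opening, lift clear and look.

```bash
python3 -m inch '0 0 0 0 0 -.04 .5; 0 0 0 0 0 -.04 .52; 0 0 0 0 0 -.04 .52; 0 0 0 0 0 -.04 .52; 0 0 0 0 0 -.4 .52'; python3 -m inch '0 0 0 0 0 -.6 .7; 0 0 0 0 0 -1.4 1; 0 0 0 -.4 0 -2.2 1; 0 0 0 -.9 0 -2.6 1; 0 0 0 -1 0 -2.7 1';  python3 -m inch '0 0 0 0 0 0 1; 0 0 0 0 0 0 1; 0 0 0 0 0 0 1; 0 0 0 0 0 0 1; 0 0 0 0 0 0 1'; python3 -c "
from h import *
w=cams.grab_frame('wrist'); s=cams.grab_frame('side')
w=cv2.resize(w,(400,300)); s=cv2.resize(s,(400,300)); cv2.imwrite('pics/end.png',np.hstack([w,s]))"
```

```text
t: 31.12
eef_pos: [0.449, -0.3481, 0.0266]
tcp_rot: [-3.14, 0.003, -0.0]
ft_force: [-0.7, -0.6, -0.1]
gripper_width: 0.0444
grasp_force: 0.0
t: 31.75
eef_pos: [0.3994, -0.3497, 0.1648]
tcp_rot: [3.139, -0.003, -0.002]
ft_force: [0.6, -0.4, -0.7]
gripper_width: 0.0855
grasp_force: 0.0
t: 32.38
eef_pos: [0.4001, -0.3487, 0.162]
tcp_rot: [-3.141, 0.0, 0.0]
ft_force: [0.3, 0.6, -0.7]
gripper_width: 0.0852
grasp_force: 0.0
```

View pics/end.png

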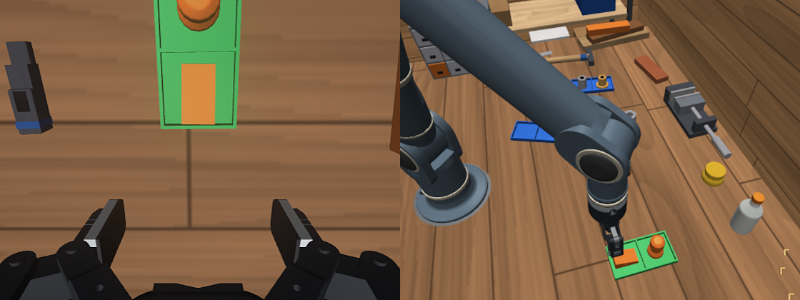

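The hammer head and collar look untouched, and the knob and wedge are in the green tray. The wedge's near end looks close to the wall, so I'll measure it.

```bash
python3 -c "
from h import *
c=cams.calibration('wrist'); im=cams.grab_frame('wrist'); H,S,V=cv2.split(cv2.cvtColor(im,cv2.COLOR_BGR2HSV))
for k in blobs((H<18)&(S>190)&(V>150),800):
    b=cv2.boundingRect(k); print(b); r0,r1=b[1],b[1]+b[3]; x=b[0]+b[2]/2
    print('far',ray(c,(x,r0),.018),'near',ray(c,(x,r1),.033))
for k in blobs((H>50)&(H<75)&(S>120)&(V>60),500): b=cv2.boundingRect(k); print('tray',b,ray(c,(x,b[1]+b[3]),.014))
cv2.imwrite('pics/c.png',cv2.resize(im[60:200,200:350],None,fx=4,fy=4))"
```

```text
Traceback (most recent call last):
NameError: name 'x' is not defined
```

```bash
python3 -c "
from h import *
c=cams.calibration('wrist'); im=cams.grab_frame('wrist')
print('near end',ray(c,(277,174),.033),'far end',ray(c,(277,90),.018),'rim',ray(c,(277,179.5),.0),ray(c,(277,179.5),.014))
cv2.imwrite('pics/c.png',cv2.resize(im[60:200,200:350],None,fx=4,fy=4))"
```

```text
near end [[ 0.41806785 -0.34930015]] far end [[ 0.47979633 -0.34934708]] rim [[ 0.4050482  -0.34932949]] [[ 0.40870559 -0.34931611]]
```

View pics/c.png

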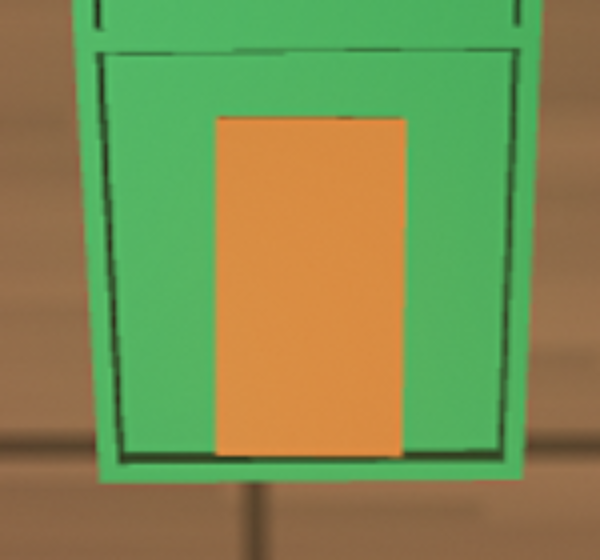

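The wedge spans x 0.418 to 0.480. That is its 62 mm length at the expected heights, so it lies flat and centred. I'll hand in.

```bash
python3 -c "
from bench import bot
print(bot.job_done())"
```

```text
the job is handed in; nothing more can be done
None
```

The job is handed in (no verdict came back): the nut and coupling are in the far blue tray and the knob and wedge in the green tray, each upright in its own compartment in the last pictures, with the hammer head and collar not touched.

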